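# Put the sampling kit back in its fitted holders

### The job

Put the four pieces of the sampling kit on the bench into the grey holders that fit them: the capped flask upright in the large round seat, the capped vial upright in the small round seat, the aluminium clamp block flat between the corner guides of its tray, and the marker lying in both notches of its rest, centred lengthwise. Keep the flask and vial upright on the way, and leave the beaker and the petri dish where they stand.

Things in the scene. Friction and masses are not known exactly. Their poses are not given: they have to be found in the camera images.
- flask_centre (a point): Conical glass flask with blue ribbed screw cap (the only flask loose on the bench top in front of the robot; those on the shaker are not meant), stands upright, 123 mm tall, base 69 mm across. This point is on its axis, half-way up (61.5 mm above its base); z points up the axis. Grip it by the cap: 36 mm across, from 39 to 61 mm above this point; the glass below widens from the neck to the base.
- vial_centre (a point): Sample vial with white screw cap, upright, 28 mm across the glass, 62 mm tall. This point is on its axis half-way up (31 mm above its base); z points up the axis. Grip across the body from above, at this point or higher (the cap, 26 mm across, is the top 10 mm).
- block_centre (a point): Aluminium clamp block with two screws, lying flat, 32 mm (its x) by 60 mm (its y), 22 mm high with screw heads to 25 mm. This point is its centre, 11 mm above its underside; z up. Grip across the 32 mm width.
- marker_centre (a point): White felt marker with black cap, lying flat, 130 mm long along its y, 15 mm wide (its x), 15 mm high (a clip reaches 17 mm). This point is its centre, 7.5 mm above its underside; z up. Grip across the barrel at the middle.
- flask_seat: Large round seat of grey plastic with dark floor, fixed: floor 4 mm above the bench, 85 mm across inside, lip top 11 mm above the bench, 107 mm across outside. Origin: centre of its underside on the bench, z up. The flask's base (69 mm) stands on the floor inside the lip.
- vial_seat: Small round seat, like the large one, fixed: floor 4 mm above the bench, 44 mm across inside, lip top 11 mm above the bench, 66 mm across outside. Origin: centre of its underside, z up. The vial stands on the floor inside the lip.
- block_tray: Rectangular grey tray, fixed, plate 70 mm (its x) by 98 mm (its y) with L-shaped guides at its four corners. Floor 4 mm above the bench, guides up to 12 mm; 48 mm (x) by 76 mm (y) free between the guides; the middle of every side is open for fingers (52 mm wide on the long sides, 32 mm on the short ones). Origin: centre of its underside, z up. The block lies flat on the floor, its 60 mm length along the tray's y, either way round.
- marker_rest: Pen rest, fixed: grey base plate 52 mm (its x) by 134 mm (its y), 4 mm thick, with two notched saddles 84 mm apart along y (each 14 mm wide). Notch floors 11 mm above the bench, notches 30 mm wide in x, their horns reach 20 mm above the bench; 70 mm free between the saddles for fingers. Origin: centre of its underside, z up. The marker lies in both notches along the rest's y, either way round, its middle over the rest's middle.
- beaker: Clear empty beaker, 53 mm across, 66 mm tall, standing among the things; origin at the centre of its underside. A bystander, not to be disturbed.
- petri_dish: Clear plastic dish with a few pellets, 60 mm across, 13 mm high; origin at the centre of its underside. A bystander, not to be disturbed.
Things that resemble listed ones, but are neither listed nor needed, are in the scene too. What is shaped like the vial_seat but blue or purple is not meant.

How it is judged:
By the outcome, as a careful person would: the job done as asked, in the order asked, and still so for the second after the job is handed in, with the robot touching nothing.
It also fails if it takes over 120 s, if anything falls off the work surface, if the arm or the gripper's body presses on something with over 40 N, if the wrist force passes 120 N, or if a joint passes its speed limit or range.

### The arm

A 6-joint arm with a two-finger parallel gripper is mounted at the origin on the work surface; the furniture and walls round the work are solid. World frame = base frame: x ahead of the robot, y to its left, z up, the work surface at z = 0. Lengths are in m, angles in rad, forces in N, time in s.
With the tool pointing down it reaches from about 0.4 to 0.925 m from the base axis. Payload 12.5 kg.
Tool frame: the origin (TCP) lies midway between the tips of the shut fingers; the grasp point (between the pads) lies 19 mm behind it; z points along the fingers, y is the line along which they close (so a half turn about z gives the same grasp; the last joint's range is limited). The gripper opens to 95 mm and grips with 3 to 60 N. Pads are 20 mm wide; open, the fingers measure 119 mm over their backs; the gripper's body (75 mm by 180 mm) begins 59 mm behind the grasp point.
Start: joints at [1.094, 0.491, 1.559, -0, 1.092, -0.106], TCP at [0.226, 0.583, 0.215] pointing down, gripper open.
Joint ranges: [-3.1, 3.1], [-0.84, 2.19], [0.05, 2.79], [-1.13, 4.28], [0.06, 2.93], [-2.69, 2.69]. Speed limits (rad/s): [2.22, 2.22, 2.79, 3.14, 3.14, 3.14].

### API

Orientations are given as a 3x3 rotation matrix whose columns are the frame's x, y, z axes.
In Python, from station import readout, cams, ctrl gives the robot as it stands.
- The arm moves only by the tool jog_arm, never from a script. Its argument "series" is text: rows parted by semicolons, each of 4 numbers parted by spaces: the shift along the tool's x, y, z in units of 60 mm (1.0 is 60 mm), then the turn about the tool's z in units of 6 degrees (1.0 is 6 degrees). A call has exactly 10 rows; each row shifts and turns the commanded pose from where the row before left it, along the tool's axes as they then stand; what a row does not reach is not made up. A row lasts 1/8 s, in which the tool goes at most 62.5 mm and 10.7 degrees, less where a joint would pass 70% of its speed; a pose out of reach is approached as far as the arm can. A call is refused whole if a number of a shift passes 1 or a number of a turn 1, either way. A call with a gripper value outside its range is refused whole. "hand" is the gripper's target within -1 to 1 (shut at 1, half-way at 0, fully open at -1), set as the call begins (left out, the last holds). The fingers move at their own pace and stop on an object; the grip force is fixed at half the most. Time passes only in rows, so rows that do not move let the fingers close, or fill a call up. It gives the time, the measured TCP pose, the force, the opening and the grip force at its end, in the units of the state.
- readout.state(): the state, without advancing time (a new reading comes with each control period).
- cams.get_image(name): name is "side" or "top"; returns (picture, depth): 400x640x3 uint8, blue, green, red; 400x640 float32, m along the optical axis (not along the pixel's ray), 0 where there is no reading.
- cams.calibration(name): a dict with "fx", "fy", "cx", "cy" (pixels), "k1" (the pictures are not rectified: a ray, as slopes to the right and down, at radius r is drawn at 1 + k1 r^2 times it, then the intrinsics apply), "cam_to_world" (4x4, takes a point from camera to world coordinates). Camera axes: x right, y down, z forward; pixel columns grow to the right and rows downward; lengths in m; the calibration is good to about 2 mm. A picture is of the moment at which its call begins. calibration takes no time and is no camera call.
- ctrl.hand_in(): hands the job in; it is judged then, once.
The state is a dict: "t": time; "joint_positions": joint angles; "joint_velocities": joint speeds; "tau": joint torques, N m; "eef_pos": TCP position; "tcp_rot": TCP orientation; "contact_force": force on the tool from outside, world axes, zero at the start; "ft_torque": the same for the moment, N m; "width": finger opening in m; "grasp_force": force on a finger pad.
Only numpy, scipy, OpenCV 4.12 (cv2) and the standard library are available. Lean on these libraries where they do the work, as an engineer would, in place of code of your own. Each camera call takes 0.05 s, during which the arm holds its last target. There are 200 camera calls.

## Working session

There is one attempt and no reset: what is moved stays moved. The work goes in short steps, Python scripts to look and compute and a tool call to move; the robot and the scene stay as the last step left them, time stands still between calls to the robot, and variables do not carry over. Pictures are saved under pics/ and viewed, at most 14 in all, crops included, and the job is handed in when it is done.

Besides the shell and the picture viewer there is one more tool, called after ">>>" as name(argument=value, ...) on one line, values as JSON. jog_arm: Moves the arm, as the interface text tells. Its arguments: {"type":"object","properties":{"series":{"type":"string"},"hand":{"type":"number"}},"required":["series"]}

```bash
mkdir -p pics; cat > h.py <<'E'
import numpy as np, cv2
from station import readout, cams, ctrl
def grab(n,tag):
    im,d=cams.get_image(n); im=np.ascontiguousarray(im)
    cv2.imwrite(f'pics/{n}_{tag}.png',im); np.save(f'pics/{n}_{tag}.npy',d); return im,d
def ray(n,uv):
    c=cams.calibration(n); K=np.array([[c['fx'],0,c['cx']],[0,c['fy'],c['cy']],[0,0,1.]])
    p=cv2.undistortPoints(np.array(uv,float).reshape(-1,1,2),K,np.array([c['k1'],0,0,0,0.])).reshape(-1,2)
    T=np.array(c['cam_to_world']); r=np.c_[p,np.ones(len(p))]
    return T[:3,3], r@T[:3,:3].T
def plane(n,uv,z):
    o,r=ray(n,uv); return o+r*((z-o[2])/r[:,2])[:,None]
def deproj(n,uv,d):
    o,r=ray(n,uv); return o+r*np.array(d).reshape(-1,1)
E
python3 - <<'E'
from h import *
for n in('top','side'):
    grab(n,'0'); c=cams.calibration(n); print(n,{k:np.round(v,3).tolist() for k,v in c.items()})
print(readout.state())
E
```

```text
top {'fx': 520.856, 'fy': 520.856, 'cx': 322.612, 'cy': 200.046, 'k1': -0.073, 'cam_to_world': [[-0.006, -0.989, 0.147, 0.304], [-1.0, 0.007, 0.004, 0.068], [-0.005, -0.147, -0.989, 1.711], [0.0, 0.0, 0.0, 1.0]]}
side {'fx': 420.465, 'fy': 420.465, 'cx': 327.128, 'cy': 196.727, 'k1': 0.021, 'cam_to_world': [[0.993, -0.079, 0.083, 0.431], [-0.114, -0.59, 0.8, -0.951], [-0.014, -0.804, -0.595, 0.811], [0.0, 0.0, 0.0, 1.0]]}
{'t': 0.1, 'joint_positions': array([ 1.09442408e+00,  4.91492083e-01,  1.55939957e+00, -4.27796086e-06,
        1.09170869e+00, -1.05593756e-01]), 'joint_velocities': array([ 0.00011283, -0.00204417, -0.00239431,  0.00021964, -0.00153889,
       -0.0011627 ]), 'tau': array([ 2.12039013e-03, -6.13626766e+01, -2.58600533e+01,  6.93656341e-02,
        4.71144961e-02, -6.89373542e-05]), 'eef_pos': array([0.22633659, 0.58233857, 0.21412085]), 'tcp_rot': array([[-9.32046239e-01,  3.62339064e-01, -4.58712802e-04],
       [ 3.62339340e-01,  9.32045813e-01, -8.97242464e-04],
       [ 1.02435352e-04, -1.00248116e-03, -9.99999492e-01]]), 'contact_force': array([-0.60224272, -0.31724279, -0.91394055]), 'ft_torque': array([-0.00120951, -0.02202104, -0.02076107]), 'grasp_force': 0.0, 'width': 0.0948412624971835}
```

View pics/top_0.png

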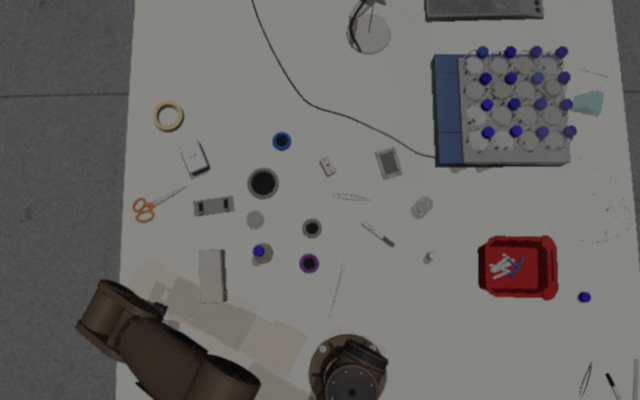

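View pics/side_0.png

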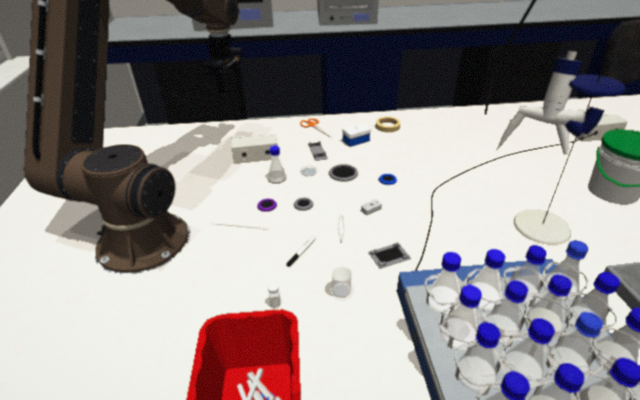

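The top view shows the flask at (260,250), vial (430,257), block (328,166), marker (378,233), flask seat (262,183), vial seat (312,228), tray (389,163), pen rest (214,206), beaker (422,208) and petri dish (255,219). The side view agrees: flask (277,165), vial (274,295), block (371,207), marker (301,251).

```bash
python3 - <<'E'
from h import *
im=cv2.imread('pics/top_0.png')[130:280,180:450]; im=cv2.convertScaleAbs(im,alpha=1.3)
cv2.imwrite('pics/c1.png',cv2.resize(im,(800,444),interpolation=cv2.INTER_CUBIC))
im=cv2.imread('pics/side_0.png')[130:320,230:430]
cv2.imwrite('pics/c2.png',cv2.resize(im,(630,598),interpolation=cv2.INTER_CUBIC))
E
```

```text
(no output)
```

View pics/c1.png

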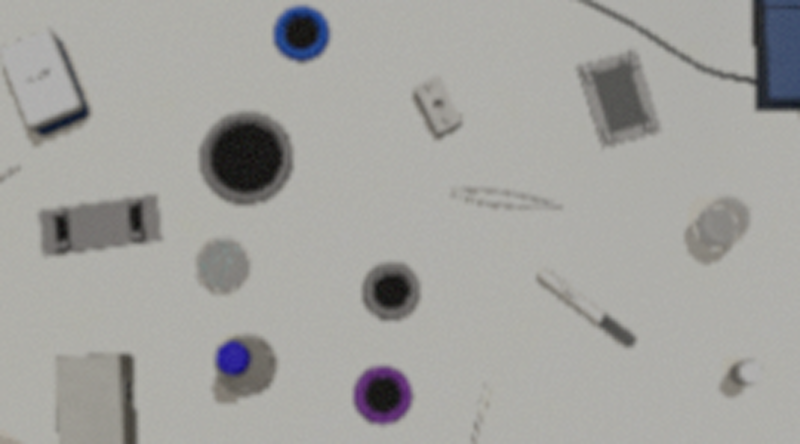

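View pics/c2.png

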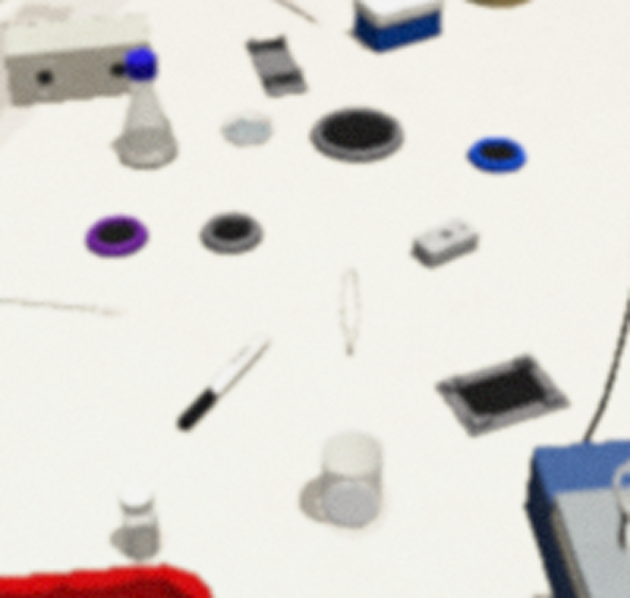

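```bash
python3 - <<'E'
from h import *
im=cv2.imread('pics/top_0.png'); d=np.load('pics/top_0.npy')
vv,uu=np.mgrid[0:400,0:640]
P=deproj('top',np.c_[uu.ravel(),vv.ravel()],d.ravel()).reshape(400,640,3); np.save('pics/P.npy',P)
z=P[...,2]*1000
b=z[235:280,330:370]; print('bench z',np.median(b),b.std())
for n,(u,v,r) in dict(flask=(260,250,10),vial=(430,257,7),block=(328,166,8)).items():
    print(n); print(np.round(z[v-r:v+r+1,u-r:u+r+1]).astype(int))
g=cv2.cvtColor(im,6)
print(g[245:270,420:442]); print(g[154:180,316:340])
E
```

```text
bench z -0.29974873642246713 80.67830664825159
flask
[[  -5    0   -3    0   -6   -4   -3    5    4   -9    5    1    1    2
    -7   -7    0    2    2 1711   -2]
 [   3   -5   -3    3    5    5   -3    4    0    6    3   -3    4    1
     7    1   -3    1    3   -5   -3]
 [  -2   -2   -3    3    3    0    1    1   -1   -3    4   17   12    7
    15   -6   -2   -1    0    0    3]
 [   5    1   -1   -2    5    1    2    2   22   19   26   36   24   23
  1711   18   17   17    1   -2   -3]
 [  -1    0    5   -3    3    4    5   21   32   34   42   38   47   40
    46   30   28   25   17   -2   -5]
 [   2   10    3    2  -11  127  116  128  121  123  117   55   53   53
    50   40   40   26   23   13    8]
 [  -4    5   -1   -1  120  118  122  122  123  129  125  119  103   61
    45   53   45   33   35   28   21]
 [  -2   -2    1  124  126  123  124  129  123  123  125  119  122  106
    64   61   53   39   35   20   18]
 [  -2   -4    1  120  122  122 1711  123  120  125  126  130  120  119
    70   64   52   55   37   37   20]
 [  -9   -1  117  118  117  124  121  121  122  122  122 
[... 8004 characters left out ...]
34 135 134 135 134 132 127 108  85  88 110 118 116 107  95  83  88
  108 125 133 133 135 134]
 [134 133 135 133 134 133 136 131 120 102  86  96 101  94  89  86  92 111
  127 134 135 134 133 135]
 [134 135 134 135 134 135 134 135 130 117  95  81  77  85 103 113 118 129
  134 136 135 134 135 134]
 [134 135 134 133 134 133 135 134 135 129 108  91  90 107 126 132 132 134
  134 135 134 135 135 134]
 [133 135 135 134 134 134 134 134 135 133 122 118 118 128 134 134 135 135
  136 136 134 135 134 134]
 [133 135 134 135 134 135 134 134 134 134 132 132 132 133 134 135 135 135
  133 133 134 135 134 134]
 [134 134 134 134 133 134 134 136 136 134 134 134 136 135 134 136 133 133
  134 135 133 135 134 134]]
```

```bash
cat > m.py <<'E'
from h import *
def blob(mask,seed,r=40):
    m=np.zeros_like(mask,np.uint8); u,v=seed; m[v-r:v+r,u-r:u+r]=mask[v-r:v+r,u-r:u+r]
    n,l,s,c=cv2.connectedComponentsWithStats(m)
    i=1+np.argmin(np.hypot(*(c[1:]-seed).T)-0.02*s[1:,4].clip(0,400)); 
    return l==i
def pts(n,m,z):
    v,u=np.nonzero(m); return plane(n,np.c_[u,v],z)[:,:2].astype(np.float32)*1000
def desc(name,p):
    (cx,cy),(w,h),a=cv2.minAreaRect(p); q=p-p.mean(0)
    t=np.radians(a); ax=(np.cos(t),np.sin(t)) if w>h else (-np.sin(t),np.cos(t))
    e=np.linalg.eigh(q.T@q)[1][:,1]
    print(name,len(p),'cent',p.mean(0).round(1),'rect',np.round((cx,cy),1),'size',np.round((w,h),1),'long ang',round(np.degrees(np.arctan2(ax[1],ax[0]))%180,1),'pca',round(np.degrees(np.arctan2(e[1],e[0]))%180,1))
E
python3 - <<'E'
from m import *
im=cv2.imread('pics/top_0.png'); g=cv2.cvtColor(im,6); z=np.load('pics/P.npy')[...,2]*1000; z[z>1000]=0
zb=cv2.medianBlur(z.astype(np.float32),3)
desc('flask',pts('top',blob(z>108,(260,250)),.123))
desc('vial',pts('top',blob(z>53,(430,257)),.062))
desc('block',pts('top',blob(zb>10,(328,166)),.020))
desc('marker',pts('top',blob(cv2.GaussianBlur(z.astype(np.float32),(3,3),0)>6,(378,233)),.010))
desc('markerI',pts('top',blob(g<126,(378,233)),.0075))
desc('beaker',pts('top',blob(zb>10,(422,208)),.066))
k=g<118
for n,s,h in (('flask_seat',(262,183),.009),('vial_seat',(312,228),.009),('tray',(389,163),.008),('rest',(214,206),.006),('petri',(255,219),.01)):
    desc(n,pts('top',blob(k if n!='petri' else g<128,s),h))
for n,s in (('flask_seat',(262,183)),('vial_seat',(312,228))): desc(n+' floor',pts('top',blob(g<45,s),.006))
im=cv2.imread('pics/side_0.png'); g=cv2.cvtColor(im,6); hsv=cv2.cvtColor(im,40)
desc('S flask',pts('side',blob((hsv[...,0]>110)&(hsv[...,0]<130)&(hsv[...,1]>150),(275,150),12),.112))
k=g<175
for n,s,h in (('flask_seat',(343,172),.007),('vial_seat',(303,203),.007),('tray',(389,255),.005),('rest',(318,150),.005)):
    desc('S '+n,pts('side',blob(k,s,28),h))
desc('S fs floor',pts('side',blob(g<50,(343,172)),.0055)); desc('S vs floor',pts('side',blob(g<60,(303,203),15),.0055))
E
```

```text
flask 105 cent [387.1 273.5] rect [387.2 273.9] size [33.7 30.4] long ang 89.7 pca 84.3
vial 51 cent [ 371.1 -273.6] rect [ 371.  -273.5] size [22.4 24.4] long ang 115.1 pca 102.6
block 178 cent [670.8  59.2] rect [670.3  59.1] size [61.8 33.9] long ang 28.9 pca 26.2
marker 176 cent [ 444.7 -103.5] rect [ 444.1 -103.8] size [126.5  16.2] long ang 53.4 pca 53.4
markerI 190 cent [ 436.  -110.1] rect [ 443.1 -103.9] size [133.   21.8] long ang 52.4 pca 54.9
beaker 148 cent [ 532.9 -252.4] rect [ 531.4 -250.5] size [54.6 55.4] long ang 178.2 pca 125.9
flask_seat 824 cent [614.5 274.2] rect [613.8 274.7] size [105.1 103.5] long ang 0.4 pca 12.7
vial_seat 333 cent [463.6 112.1] rect [464.2 112.1] size [62.4 65.8] long ang 179.7 pca 157.8
tray 622 cent [ 679.9 -145.6] rect [ 679.6 -145.9] size [99.7 72.1] long ang 16.0 pca 15.6
rest 655 cent [539.4 437.8] rect [539.5 437.8] size [ 54.7 134.6] long ang 97.8 pca 97.9
petri 308 cent [493.3 298.8] rect [493.3 298. ] size [63.1 59.5] long ang 0.6 pca 178.5
flask_seat floor 432 cent [616.4 274.8] rect [615.9 275. ] size [77.1 74.5] long ang 89.6 pca 57.1
vial_seat floor 104 cent [464.8 111.4] rect [464.4 112.2] size [36.2 33. ] long ang 89.6 pca 117.0
S flask 71 cent [384.5 268.1] rect [384.1 268.9] size [54.5 26.5] long ang 88.8 pca 93.7
S flask_seat 410 cent [613.8 262.5] rect [614.1 264.3] size [107.2 100.9] long ang 51.8 pca 80.2
S vial_seat 203 cent [463.3 101.4] rect [463.6 101.6] size [62.  57.6] long ang 82.4 pca 88.9
S tray 625 cent [ 678.3 -154.2] rect [ 678.6 -153.2] size [95.5 68.3] long ang 16.4 pca 15.8
S rest 235 cent [539.5 427. ] rect [539.7 430.3] size [ 51.3 137.7] long ang 97.1 pca 97.1
S fs floor 168 cent [615.8 271.7] rect [615.3 271.7] size [70.6 63.7] long ang 23.9 pca 178.7
S vs floor 53 cent [464.4 110.7] rect [464.2 110.9] size [26.1 31.7] long ang 172.4 pca 16.3
```

>>> jog_arm(series="-0.485 -0.425 0 0;-0.485 -0.425 0 0;-0.485 -0.425 0 0;-0.485 -0.425 0 0;-0.485 -0.425 0 0;-0.485 -0.425 0 0;-0.485 -0.425 0 0;-0.485 -0.425 0 0;-0.485 -0.425 0 0;0 0 0 0", hand=-1)

```text
t: 1.35
eef_pos: [0.3882, 0.2721, 0.2145]
tcp_rot: [[-0.931, 0.365, -0.0], [0.365, 0.931, -0.0], [0.0, -0.0, -1.0]]
contact_force: [0.0, 0.6, -0.3]
width: 0.095
grasp_force: 0.0
```

```bash
cat > go.py <<'E'
# usage: go.py x y z [yaw of finger axis, deg]  -> remaining shift in tool axes (units), turn units
import sys
from h import *
s=readout.state(); R=s['tcp_rot']; p=s['eef_pos']*1000
t=np.array([float(a) for a in sys.argv[1:4]]); yaw=np.degrees(np.arctan2(R[1,1],R[0,1]))
print('t',round(s['t'],2),'pos',p.round(1),'yaw',yaw.round(1),'j1,j6',np.degrees(s['joint_positions'][[0,5]]).round(0),'w',round(s['width']*1000,1),'gf',round(s['grasp_force'],1),'tiltz',R[:,2].round(4))
print('shift units',(R.T@(t-p)/60).round(3), 'turn', round(-(float(sys.argv[4])-yaw)/6,2) if len(sys.argv)>4 else '')
E
python3 go.py 387 273.5 92.5
```

```text
t 1.35 pos [388.2 272.1 214.5] yaw 68.6 j1,j6 [ 27. -42.] w 95.0 gf 0.0 tiltz [-2.e-04 -3.e-04 -1.e+00]
shift units [0.026 0.015 2.034] turn
```

>>> jog_arm(series="0.026 0.015 0.2 0;0 0 0.3 0;0 0 0.35 0;0 0 0.35 0;0 0 0.3 0;0 0 0.25 0;0 0 0.18 0;0 0 0.1 0;0 0 0 0;0 0 0 0")

```text
t: 2.6
eef_pos: [0.3864, 0.2753, 0.0932]
tcp_rot: [[-0.932, 0.362, 0.001], [0.362, 0.932, 0.0], [-0.0, 0.001, -1.0]]
contact_force: [-0.7, 0.3, 1.8]
width: 0.095
grasp_force: 0.0
```

>>> jog_arm(series="0 0 0 0;0 0 0 0;0 0 0 0;0 0 0 0;0 0 0 0;0 0 0 0;0 0 0 0;0 0 0 0;0 0 0 0;0 0 0 0", hand=1)

```text
t: 3.85
eef_pos: [0.3863, 0.2751, 0.0928]
tcp_rot: [[-0.932, 0.362, -0.0], [0.362, 0.932, 0.0], [0.0, 0.0, -1.0]]
contact_force: [-0.5, -1.0, -1.6]
width: 0.0344
grasp_force: 30.0
```

```bash
python3 go.py 615 274.5 152.5
```

```text
t 3.85 pos [386.3 275.1  92.8] yaw 68.8 j1,j6 [ 27. -41.] w 34.4 gf 30.0 tiltz [-1.e-04  0.e+00 -1.e+00]
shift units [-3.557  1.371 -0.995] turn
```

>>> jog_arm(series="0 0 -0.05 0;0 0 -0.1 0;0 0 -0.15 0;0 0 -0.2 0;0 0 -0.2 0;0 0 -0.15 0;0 0 -0.1 0;0 0 -0.05 0;0 0 0 0;0 0 0 0")

```text
t: 5.1
eef_pos: [0.3862, 0.2751, 0.1526]
tcp_rot: [[-0.932, 0.362, -0.0], [0.362, 0.932, -0.0], [0.0, -0.0, -1.0]]
contact_force: [0.4, 1.0, -1.5]
width: 0.0344
grasp_force: 30.0
```

>>> jog_arm(series="-0.18 0.07 0 0;-0.32 0.12 0 0;-0.43 0.165 0 0;-0.5 0.19 0 0;-0.5 0.19 0 0;-0.5 0.19 0 0;-0.43 0.165 0 0;-0.35 0.14 0 0;-0.21 0.08 0 0;-0.14 0.06 0 0")

```text
t: 6.35
eef_pos: [0.6157, 0.2742, 0.1524]
tcp_rot: [[-0.932, 0.363, -0.001], [0.363, 0.932, -0.0], [0.0, -0.0, -1.0]]
contact_force: [-0.2, 0.6, -1.7]
width: 0.0344
grasp_force: 30.0
```

```bash
python3 - <<'E'
from h import *
im,d=grab('side','1'); cv2.imwrite('pics/c3.png',cv2.resize(im[80:220,230:430],(800,560)))
E
python3 go.py 615 274.5 97.5
```

```text
t 6.4 pos [616.4 274.2 152.6] yaw 68.7 j1,j6 [ 18. -50.] w 34.1 gf 30.0 tiltz [ 1.e-04  0.e+00 -1.e+00]
shift units [ 0.023 -0.004  0.918] turn
```

View pics/c3.png

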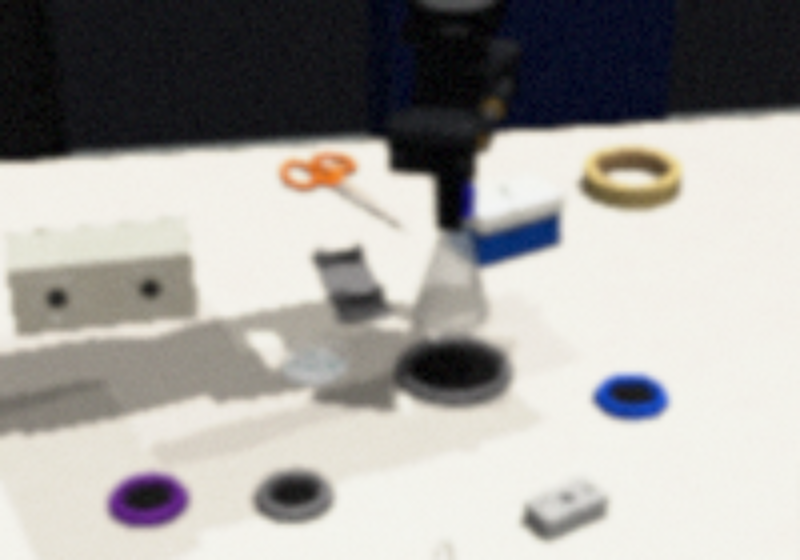

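The flask hangs upright at crop (450,285), directly over the large seat at (455,370). I'll lower it now.

>>> jog_arm(series="0.015 0 0.1 0;0 0 0.17 0;0 0 0.2 0;0 0 0.18 0;0 0 0.12 0;0 0 0.07 0;0 0 0.05 0;0 0 0.03 0;0 0 0 0;0 0 0 0")

```text
t: 7.65
eef_pos: [0.6144, 0.2747, 0.0979]
tcp_rot: [[-0.932, 0.362, 0.0], [0.362, 0.932, 0.0], [-0.0, 0.0, -1.0]]
contact_force: [0.5, 0.0, -0.6]
width: 0.0343
grasp_force: 30.0
```

```bash
python3 go.py 615 274.5 96.8; python3 -c "
from h import *; print(readout.state()['contact_force'])"
```

```text
t 7.65 pos [614.4 274.7  97.9] yaw 68.8 j1,j6 [ 18. -50.] w 34.3 gf 30.0 tiltz [ 4.e-04  2.e-04 -1.e+00]
shift units [-0.01  -0.     0.018] turn 
[ 0.47066907  0.0491072  -0.56586884]
```

>>> jog_arm(series="0 0 0.017 0;0 0 0 0;0 0 0 0;0 0 0 0;0 0 0 0;0 0 0 0;0 0 0 0;0 0 0 0;0 0 0 0;0 0 0 0")

```text
t: 8.9
eef_pos: [0.6144, 0.2747, 0.0967]
tcp_rot: [[-0.932, 0.362, 0.0], [0.362, 0.932, 0.0], [-0.0, 0.0, -1.0]]
contact_force: [0.1, -0.7, 3.4]
width: 0.0343
grasp_force: 30.0
```

>>> jog_arm(series="0 0 0 0;0 0 0 0;0 0 0 0;0 0 0 0;0 0 0 0;0 0 0 0;0 0 0 0;0 0 0 0;0 0 0 0;0 0 0 0", hand=-1)

```text
t: 10.15
eef_pos: [0.6143, 0.2747, 0.0967]
tcp_rot: [[-0.932, 0.362, 0.0], [0.362, 0.932, 0.0], [-0.0, 0.0, -1.0]]
contact_force: [0.4, -0.0, 0.1]
width: 0.0952
grasp_force: 0.0
```

>>> jog_arm(series="0 0 -0.1 0;0 0 -0.2 0;0 0 -0.25 0;0 0 -0.25 0;0 0 -0.2 0.5;0 0 -0.2 1;0 0 -0.2 1;0 0 -0.15 1;0 0 -0.1 1;0 0 0 1")

```text
t: 11.4
eef_pos: [0.6145, 0.2748, 0.1973]
tcp_rot: [[-0.582, 0.814, 0.002], [0.814, 0.582, 0.001], [-0.0, 0.002, -1.0]]
contact_force: [-0.2, -0.7, -0.2]
width: 0.095
grasp_force: 0.0
```

```bash
python3 go.py 371 -273.5 190 0; python3 - <<'E'
from m import *
im,d=grab('top','2'); vv,uu=np.mgrid[0:400,0:640]
c=cv2.cvtColor(im,40); k=(c[...,0]>110)&(c[...,0]<130)&(c[...,1]>150)&(im[...,0]>80)
v,u=np.nonzero(k[165:205,225:300]); print(len(u),u.mean()+225,v.mean()+165, plane('top',[[u.mean()+225,v.mean()+165]],.127))
E
```

```text
t 11.4 pos [614.5 274.8 197.3] yaw 35.6 j1,j6 [ 18. -17.] w 95.0 gf 0.0 tiltz [ 1.7e-03  6.0e-04 -1.0e+00]
shift units [-5.074 -8.616  0.109] turn 5.93
0 nan nan [[nan nan nan]]<stdin>:4: RuntimeWarning: Mean of empty slice.
  ret = ret.dtype.type(ret / rcount)
```

>>> jog_arm(series="-0.2 -0.34 0 0;-0.33 -0.56 0 0;-0.33 -0.56 0 0;-0.33 -0.56 0 0;-0.33 -0.56 0 0;-0.33 -0.56 0 0;-0.33 -0.56 0 0;-0.33 -0.56 0 0;-0.33 -0.56 0 0;-0.33 -0.56 0 0")

```text
t: 12.7
eef_pos: [0.463, -0.0694, 0.1963]
tcp_rot: [[-0.586, 0.81, 0.001], [0.81, 0.586, -0.0], [-0.001, 0.001, -1.0]]
contact_force: [0.9, 0.7, -0.3]
width: 0.0952
grasp_force: 0.0
```

>>> jog_arm(series="-0.33 -0.56 0 0;-0.33 -0.56 0 0;-0.33 -0.56 0 0;-0.33 -0.56 0 0;-0.33 -0.56 0 0;-0.2 -0.34 0 0;-0.05 -0.1 0 0;0 0 0 0;0 0 0 0;0 0 0 0")

```text
t: 13.95
eef_pos: [0.3726, -0.2737, 0.1957]
tcp_rot: [[-0.585, 0.811, 0.0], [0.811, 0.585, 0.0], [0.0, 0.0, -1.0]]
contact_force: [0.5, 0.5, 0.1]
width: 0.0952
grasp_force: 0.0
```

```bash
python3 go.py 371 -273.5 21 ; python3 - <<'E'
from m import *
im,d=grab('top','3'); cv2.imwrite('pics/c4.png',cv2.resize(im[130:290,180:460],(800,457)))
c=cv2.cvtColor(im,40); k=(c[...,0]>110)&(c[...,0]<130)&(c[...,1]>150)
v,u=np.nonzero(k[165:205,225:300]); print(len(u),u.mean()+225,v.mean()+165, plane('top',[[u.mean()+225,v.mean()+165]],.127))
E
```

```text
t 13.95 pos [ 372.6 -273.7  195.7] yaw 35.8 j1,j6 [-44. -80.] w 95.2 gf 0.0 tiltz [ 1.e-04  1.e-04 -1.e+00]
shift units [ 0.019 -0.02   2.911] turn 
91 258.7692307692308 176.84615384615384 [[0.61311574 0.27208955 0.127     ]]
```

View pics/c4.png

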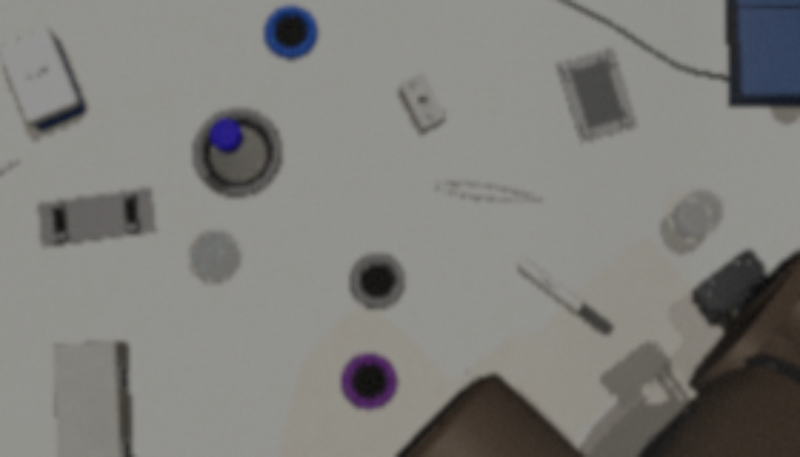

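The flask stands inside the large seat (cap at crop (226,135), 2 mm off its centre), and everything else is unmoved. Next, down on the vial.

>>> jog_arm(series="0.019 -0.02 0.2 0;0 0 0.4 0;0 0 0.5 0;0 0 0.5 0;0 0 0.45 0;0 0 0.35 0;0 0 0.25 0;0 0 0.16 0;0 0 0.1 0;0 0 0 0")

```text
t: 15.25
eef_pos: [0.3706, -0.2741, 0.0208]
tcp_rot: [[-0.584, 0.812, -0.0], [0.812, 0.584, 0.0], [0.0, 0.0, -1.0]]
contact_force: [0.3, -0.5, -0.5]
width: 0.0951
grasp_force: 0.0
```

>>> jog_arm(series="0 0 0 0;0 0 0 0;0 0 0 0;0 0 0 0;0 0 0 0;0 0 0 0;0 0 0 0;0 0 0 0;0 0 0 0;0 0 0 0", hand=1)

```text
t: 16.5
eef_pos: [0.3707, -0.2741, 0.021]
tcp_rot: [[-0.584, 0.812, -0.0], [0.812, 0.584, 0.0], [0.0, 0.0, -1.0]]
contact_force: [-0.3, 0.6, -0.2]
width: 0.0262
grasp_force: 30.0
```

```bash
python3 go.py 464.2 112 75
```

```text
t 16.5 pos [ 370.7 -274.1   21. ] yaw 35.8 j1,j6 [-45. -80.] w 26.2 gf 30.0 tiltz [-0.e+00  1.e-04 -1.e+00]
shift units [ 4.312  5.025 -0.9  ] turn
```

>>> jog_arm(series="0 0 -0.05 0;0 0 -0.1 0;0 0 -0.15 0;0 0 -0.2 0;0 0 -0.2 0;0 0 -0.15 0;0 0 -0.07 0;0 0 -0.03 0;0 0 0 0;0 0 0 0")

```text
t: 17.75
eef_pos: [0.3706, -0.274, 0.0777]
tcp_rot: [[-0.584, 0.812, -0.0], [0.812, 0.584, 0.0], [0.001, -0.0, -1.0]]
contact_force: [-0.4, -0.5, -0.8]
width: 0.0265
grasp_force: 30.0
```

>>> jog_arm(series="0.13 0.15 0 0;0.24 0.28 0 0;0.32 0.38 0 0;0.37 0.43 0 0;0.37 0.43 0 0;0.37 0.43 0 0;0.37 0.43 0 0;0.37 0.43 0 0;0.37 0.43 0 0;0.37 0.43 0 0")

```text
t: 19.0
eef_pos: [0.4415, 0.0212, 0.0779]
tcp_rot: [[-0.585, 0.811, -0.0], [0.811, 0.585, 0.0], [0.0, -0.0, -1.0]]
contact_force: [-0.2, 0.1, -0.6]
width: 0.0262
grasp_force: 30.0
```

>>> jog_arm(series="0.345 0.4 0 0;0.28 0.325 0 0;0.215 0.25 0 0;0.13 0.15 0 0;0.06 0.08 0 0;0 0 0 0;0 0 0 0;0 0 0 0;0 0 0 0;0 0 0 0")

```text
t: 20.25
eef_pos: [0.4642, 0.1118, 0.078]
tcp_rot: [[-0.584, 0.812, -0.0], [0.812, 0.584, 0.0], [0.0, 0.0, -1.0]]
contact_force: [0.8, -0.9, -0.9]
width: 0.0265
grasp_force: 30.0
```

```bash
python3 go.py 464.2 112 25; python3 - <<'E'
from h import *
im,d=grab('side','4'); cv2.imwrite('pics/c5.png',cv2.resize(im[90:240,230:430],(800,600)))
E
```

```text
t 20.25 pos [464.2 111.8  78. ] yaw 35.7 j1,j6 [  6. -30.] w 26.5 gf 30.0 tiltz [-0.e+00  1.e-04 -1.e+00]
shift units [0.004 0.002 0.884] turn
```

View pics/c5.png

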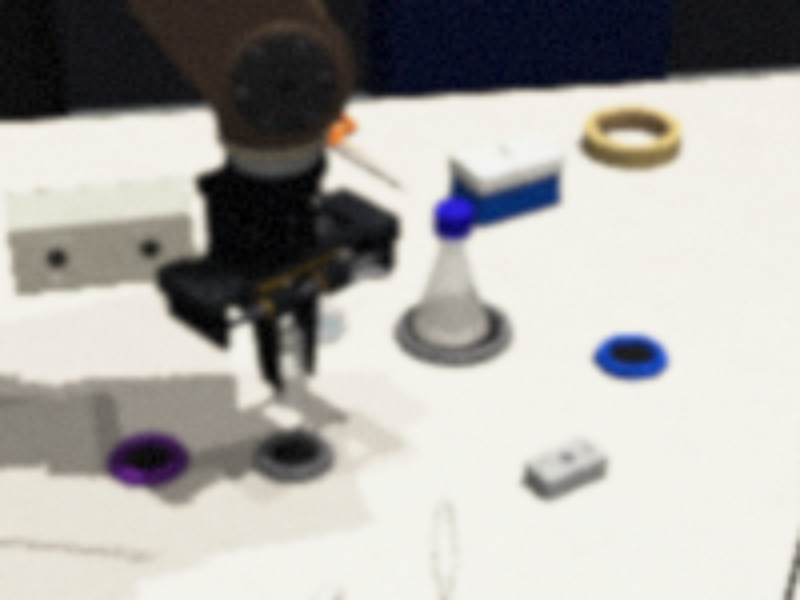

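The vial hangs upright at crop (291,380) over the small grey seat (293,455), and the flask stands in its seat at (450,330).

>>> jog_arm(series="0 0 0.1 0;0 0 0.17 0;0 0 0.2 0;0 0 0.17 0;0 0 0.1 0;0 0 0.07 0;0 0 0.04 0;0 0 0.035 0;0 0 0 0;0 0 0 0")

```text
t: 21.55
eef_pos: [0.4643, 0.1119, 0.025]
tcp_rot: [[-0.584, 0.812, 0.0], [0.812, 0.584, 0.0], [-0.0, 0.0, -1.0]]
contact_force: [0.0, -0.5, 0.1]
width: 0.0264
grasp_force: 30.0
```

>>> jog_arm(series="0 0 0 0;0 0 0 0;0 0 0 0;0 0 0 0;0 0 0 0;0 0 0 0;0 0 0 0;0 0 0 0;0 0 0 0;0 0 0 0", hand=-1)

```text
t: 22.8
eef_pos: [0.4643, 0.1119, 0.0249]
tcp_rot: [[-0.584, 0.812, 0.0], [0.812, 0.584, 0.0], [0.0, 0.0, -1.0]]
contact_force: [0.2, 0.2, 0.6]
width: 0.0948
grasp_force: 0.0
```

>>> jog_arm(series="0 0 -0.1 0;0 0 -0.25 0;0 0 -0.35 0;0 0 -0.4 0.2;0 0 -0.3 1;0 0 -0.2 1;0 0 -0.1 1;0 0 0 1;0 0 0 1;0 0 0 1")

```text
t: 24.05
eef_pos: [0.4643, 0.1119, 0.128]
tcp_rot: [[0.029, 1.0, 0.001], [1.0, -0.029, 0.0], [0.0, 0.001, -1.0]]
contact_force: [-0.4, -0.4, 0.8]
width: 0.0952
grasp_force: 0.0
```

```bash
python3 go.py 670.5 59 120 -63
```

```text
t 24.05 pos [464.3 111.9 128. ] yaw -1.6 j1,j6 [6. 7.] w 95.2 gf 0.0 tiltz [ 1.e-03  2.e-04 -1.e+00]
shift units [-0.782  3.461  0.138] turn 10.23
```

>>> jog_arm(series="-0.08 0.35 0 0;-0.1 0.45 0 0;-0.1 0.45 0 0;-0.1 0.45 0 0;-0.1 0.45 0 0;-0.1 0.45 0 0;-0.1 0.45 0 0;-0.1 0.41 0 0;0 0 0 0;0 0 0 0")

```text
t: 25.3
eef_pos: [0.6697, 0.0601, 0.1274]
tcp_rot: [[0.025, 1.0, -0.0], [1.0, -0.025, 0.0], [0.0, -0.0, -1.0]]
contact_force: [-0.1, -0.1, -0.3]
width: 0.0948
grasp_force: 0.0
```

>>> jog_arm(series="0 0 0 1;0 0 0 1;0 0 0.05 1;0 0 0.1 1;0 0 0.2 1;0 0 0.25 1;0 0 0.25 1;0 0 0.25 1;0 0 0.1 1;0 0 0 1")

```text
t: 26.55
eef_pos: [0.6694, 0.0603, 0.0549]
tcp_rot: [[0.88, 0.475, -0.001], [0.475, -0.88, 0.0], [-0.001, -0.001, -1.0]]
contact_force: [-0.0, 0.4, -0.1]
width: 0.0954
grasp_force: 0.0
```

```bash
python3 go.py 670.5 59 4 -63;  python3 - <<'E'
from h import *
im,d=grab('side','5'); cv2.imwrite('pics/c6.png',cv2.resize(im[120:240,270:430],(800,600)))
E
```

```text
t 26.55 pos [669.4  60.3  54.9] yaw -61.6 j1,j6 [-0. 61.] w 95.4 gf 0.0 tiltz [-1.3e-03  1.0e-04 -1.0e+00]
shift units [0.007 0.028 0.848] turn 0.23
```

View pics/c6.png

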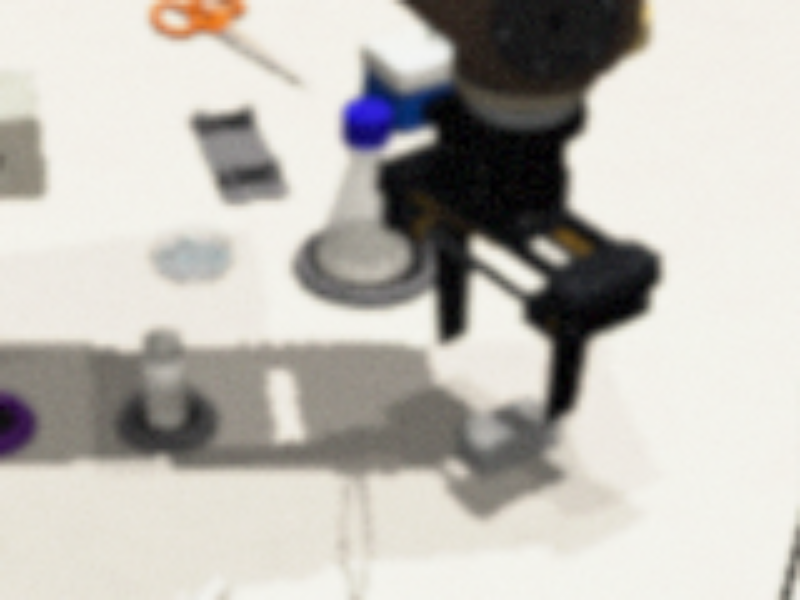

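The vial stands in the small seat (crop (165,400)), and the open fingers straddle the block at (505,435).

>>> jog_arm(series="0.007 0.028 0.1 0.23;0 0 0.2 0;0 0 0.2 0;0 0 0.15 0;0 0 0.1 0;0 0 0.06 0;0 0 0.04 0;0 0 0 0;0 0 0 0;0 0 0 0")

```text
t: 27.85
eef_pos: [0.6719, 0.0586, 0.0041]
tcp_rot: [[0.89, 0.457, 0.0], [0.457, -0.89, 0.0], [0.0, 0.0, -1.0]]
contact_force: [-0.2, -0.1, -0.6]
width: 0.0947
grasp_force: 0.0
```

>>> jog_arm(series="0 0 0 0;0 0 0 0;0 0 0 0;0 0 0 0;0 0 0 0;0 0 0 0;0 0 0 0;0 0 0 0;0 0 0 0;0 0 0 0", hand=1)

```text
t: 29.1
eef_pos: [0.6718, 0.0586, 0.0039]
tcp_rot: [[0.89, 0.457, 0.0], [0.457, -0.89, 0.0], [0.0, -0.0, -1.0]]
contact_force: [0.0, 0.5, -0.1]
width: 0.0316
grasp_force: 30.0
```

```bash
python3 go.py 679.6 -146 60 -74.2
```

```text
t 29.1 pos [671.8  58.6   3.9] yaw -62.8 j1,j6 [-1. 62.] w 31.6 gf 30.0 tiltz [ 1.e-04  0.e+00 -1.e+00]
shift units [-1.442  3.092 -0.935] turn 1.9
```

>>> jog_arm(series="0 0 -0.1 0;0 0 -0.2 0;0 0 -0.2 0;0 0 -0.2 0.2;0 0 -0.15 0.5;0 0 -0.08 0.5;0 0 0 0.5;0 0 0 0.2;0 0 0 0;0 0 0 0")

```text
t: 30.35
eef_pos: [0.6717, 0.0586, 0.0598]
tcp_rot: [[0.962, 0.272, -0.0], [0.272, -0.962, 0.0], [-0.0, -0.0, -1.0]]
contact_force: [0.7, 0.8, -1.6]
width: 0.0321
grasp_force: 30.0
```

```bash
python3 go.py 679.6 -146 60 -74.2
```

```text
t 30.35 pos [671.7  58.6  59.8] yaw -74.2 j1,j6 [-1. 74.] w 32.1 gf 30.0 tiltz [-1.e-04  1.e-04 -1.e+00]
shift units [-0.803  3.317 -0.004] turn 0.0
```

>>> jog_arm(series="-0.04 0.16 0 0;-0.07 0.29 0 0;-0.1 0.41 0 0;-0.11 0.46 0 0;-0.11 0.46 0 0;-0.11 0.46 0 0;-0.1 0.41 0 0;-0.08 0.33 0 0;-0.05 0.2 0 0;-0.03 0.13 0 0")

```text
t: 31.6
eef_pos: [0.6796, -0.1461, 0.0597]
tcp_rot: [[0.962, 0.272, -0.0], [0.272, -0.962, 0.0], [0.0, -0.0, -1.0]]
contact_force: [-0.6, 0.6, -1.3]
width: 0.0319
grasp_force: 30.0
```

>>> jog_arm(series="0 0 0 0;0 0 0.15 0;0 0 0.2 0;0 0 0.15 0;0 0 0.1 0;0 0 0 0;0 0 0 0;0 0 0 0;0 0 0 0;0 0 0 0")

```text
t: 32.85
eef_pos: [0.6796, -0.1456, 0.0239]
tcp_rot: [[0.962, 0.272, 0.0], [0.272, -0.962, 0.0], [0.0, 0.0, -1.0]]
contact_force: [-0.4, -0.5, -0.7]
width: 0.0319
grasp_force: 30.0
```

```bash
python3 go.py 680 -146 8 -74.2;  python3 - <<'E'
from h import *
im,d=grab('side','6'); cv2.imwrite('pics/c7.png',cv2.resize(im[200:290,330:450],(800,600),interpolation=cv2.INTER_CUBIC))
E
```

```text
t 32.85 pos [ 679.6 -145.6   23.9] yaw -74.2 j1,j6 [-18.  57.] w 31.9 gf 30.0 tiltz [ 2.e-04  0.e+00 -1.e+00]
shift units [0.004 0.008 0.264] turn -0.0
```

View pics/c7.png

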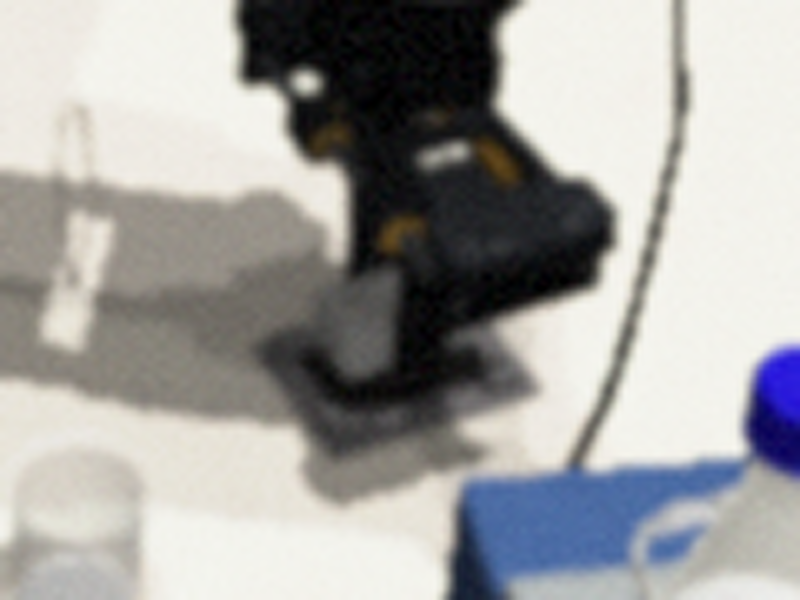

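The block hangs over the tray, visible left of the near finger at crop (365,330), with its right end hidden by the gripper. I'll check by projection that it is level.

```bash
python3 - <<'E'
from h import *
c=cams.calibration('side'); K=np.array([[c['fx'],0,c['cx']],[0,c['fy'],c['cy']],[0,0,1.]]); T=np.linalg.inv(np.array(c['cam_to_world']))
a=np.radians(15.8); L=np.array([np.cos(a),np.sin(a),0]); W=np.array([-np.sin(a),np.cos(a),0]); o=np.array([.679,-.146,0])
im=cv2.imread('pics/side_6.png')
C=[]
for z in(.020,.042):
    C.append([o+s*.03*L+t*.016*W+[0,0,z] for s,t in((-1,-1),(1,-1),(1,1),(-1,1))])
P=np.array(C).reshape(-1,3)@T[:3,:3].T+T[:3,3]
q=cv2.projectPoints(P,np.zeros(3),np.zeros(3),K,np.array([c['k1'],0,0,0,0.]))[0].reshape(2,4,2)
v=cv2.resize(im[200:290,330:450],(800,600),interpolation=cv2.INTER_CUBIC)
v=cv2.convertScaleAbs(v,alpha=1.6,beta=20)
for k,col in((0,(0,0,255)),(1,(0,255,0))): cv2.polylines(v,[((q[k]-[330,200])*6.667).astype(np.int32)],True,col,1)
cv2.imwrite('pics/c8.png',v)
E
```

```text
(no output)
```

View pics/c8.png

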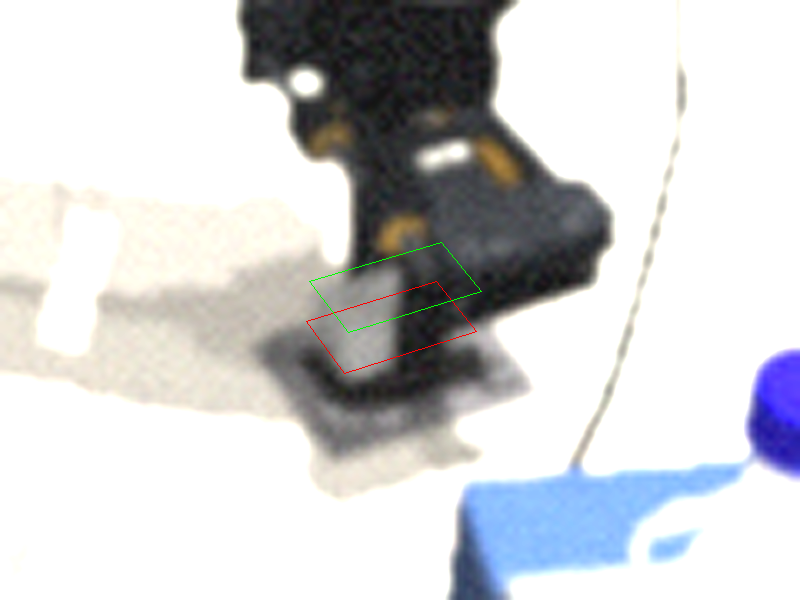

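The level-block outline matches the visible part (bottom corner at (345,373)), so the block is level and over the tray. I'll lower it.

>>> jog_arm(series="0 0.005 0.05 0;0 0 0.08 0;0 0 0.07 0;0 0 0.04 0;0 0 0.02 0;0 0 0.005 0;0 0 0 0;0 0 0 0;0 0 0 0;0 0 0 0")

```text
t: 34.15
eef_pos: [0.6797, -0.1459, 0.0079]
tcp_rot: [[0.962, 0.272, 0.0], [0.272, -0.962, 0.0], [0.0, 0.0, -1.0]]
contact_force: [-0.5, 0.6, 1.9]
width: 0.0319
grasp_force: 30.0
```

>>> jog_arm(series="0 0 0 0;0 0 0 0;0 0 0 0;0 0 0 0;0 0 0 0;0 0 0 0;0 0 0 0;0 0 0 0;0 0 0 0;0 0 0 0", hand=-1)

```text
t: 35.4
eef_pos: [0.6797, -0.1459, 0.0078]
tcp_rot: [[0.962, 0.272, 0.0], [0.272, -0.962, 0.0], [0.0, -0.0, -1.0]]
contact_force: [0.1, -0.4, -0.3]
width: 0.0952
grasp_force: 0.0
```

>>> jog_arm(series="0 0 -0.1 0;0 0 -0.25 0;0 0 -0.35 0;0 0 -0.4 0;0 0 -0.3 -1;0 0 -0.2 -1;0 0 -0.1 -1;0 0 0 -1;0 0 0 -1;0 0 0 -1")

```text
t: 36.65
eef_pos: [0.6799, -0.146, 0.1117]
tcp_rot: [[0.616, 0.788, 0.002], [0.788, -0.616, -0.0], [0.001, 0.002, -1.0]]
contact_force: [-0.8, 0.0, -0.3]
width: 0.0952
grasp_force: 0.0
```

```bash
python3 go.py 444.2 -103.7 100 -36.6
```

```text
t 36.65 pos [ 679.9 -146.   111.7] yaw -38.0 j1,j6 [-18.  20.] w 95.2 gf 0.0 tiltz [ 1.6e-03 -4.0e-04 -1.0e+00]
shift units [-1.865 -3.529  0.188] turn -0.24
```

>>> jog_arm(series="-0.15 -0.3 0 0;-0.23 -0.43 0 0;-0.23 -0.43 0 0;-0.23 -0.43 0 0;-0.23 -0.43 0 0;-0.23 -0.43 0 0;-0.23 -0.43 0 0;-0.2 -0.4 0 0;-0.135 -0.25 0 0;0 0 0 -0.2")

```text
t: 37.9
eef_pos: [0.4439, -0.1028, 0.1111]
tcp_rot: [[0.602, 0.799, 0.001], [0.799, -0.602, -0.0], [0.0, 0.001, -1.0]]
contact_force: [1.3, -0.5, -0.7]
width: 0.0951
grasp_force: 0.0
```

>>> jog_arm(series="0 0 0 0;0 0 0.1 0;0 0 0.2 0;0 0 0.2 0;0 0 0.2 0;0 0 0.2 0;0 0 0.1 0;0 0 0 0;0 0 0 0;0 0 0 0")

```text
t: 39.15
eef_pos: [0.4442, -0.1028, 0.0501]
tcp_rot: [[0.602, 0.798, 0.001], [0.798, -0.602, -0.0], [0.0, 0.001, -1.0]]
contact_force: [0.5, -0.0, -0.3]
width: 0.095
grasp_force: 0.0
```

```bash
python3 go.py 444.2 -103.7 3.5 -36.6; python3 - <<'E'
from h import *
im,d=grab('side','7'); a=cv2.resize(im[200:290,250:370],(800,600),interpolation=cv2.INTER_CUBIC)
cv2.imwrite('pics/c9.png',cv2.resize(im[180:290,250:430],(800,489)))
E
```

```text
t 39.15 pos [ 444.2 -102.8   50.1] yaw -37.0 j1,j6 [-21.  16.] w 95.0 gf 0.0 tiltz [ 7.e-04 -2.e-04 -1.e+00]
shift units [-0.013  0.009  0.777] turn -0.07
```

View pics/c9.png

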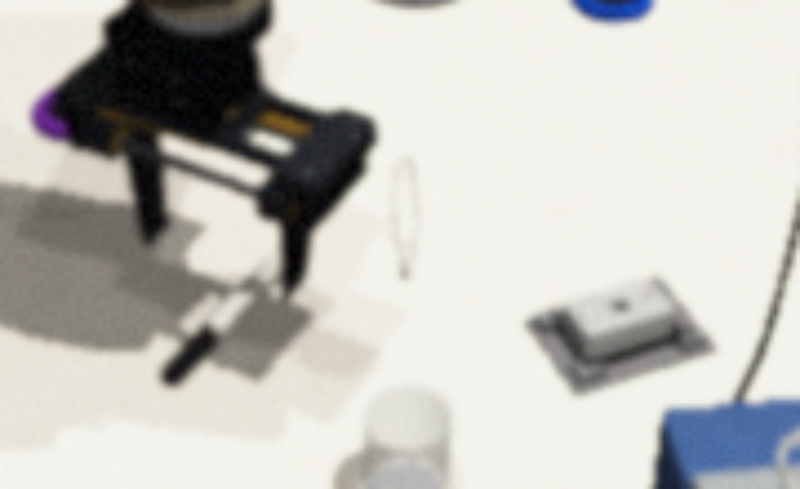

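The block lies flat in its tray (crop (625,320)). The fingers straddle the marker, whose cap is at (190,355). Down and grip.

>>> jog_arm(series="-0.013 0.009 0.1 -0.07;0 0 0.2 0;0 0 0.17 0;0 0 0.13 0;0 0 0.08 0;0 0 0.06 0;0 0 0.03 0;0 0 0.005 0;0 0 0 0;0 0 0 0")

```text
t: 40.45
eef_pos: [0.4441, -0.1037, 0.0034]
tcp_rot: [[0.596, 0.803, 0.0], [0.803, -0.596, -0.0], [0.0, 0.0, -1.0]]
contact_force: [-0.0, -0.6, 1.0]
width: 0.0951
grasp_force: 0.0
```

>>> jog_arm(series="0 0 0 0;0 0 0 0;0 0 0 0;0 0 0 0;0 0 0 0;0 0 0 0;0 0 0 0;0 0 0 0;0 0 0 0;0 0 0 0", hand=1)

```text
t: 41.7
eef_pos: [0.444, -0.1037, 0.0033]
tcp_rot: [[0.596, 0.803, 0.0], [0.803, -0.596, 0.0], [0.0, -0.0, -1.0]]
contact_force: [0.6, -0.7, 0.3]
width: 0.015
grasp_force: 30.0
```

```bash
python3 go.py 444.2 -103.7 100 7.8
```

```text
t 41.7 pos [ 444.  -103.7    3.3] yaw -36.6 j1,j6 [-21.  15.] w 15.0 gf 30.0 tiltz [ 0.e+00  1.e-04 -1.e+00]
shift units [ 0.002  0.003 -1.612] turn -7.4
```

>>> jog_arm(series="0 0 -0.08 0;0 0 -0.15 0;0 0 -0.25 -0.3;0 0 -0.3 -0.6;0 0 -0.35 -0.9;0 0 -0.35 -1;0 0 -0.3 -1;0 0 -0.22 -1;0 0 -0.15 -0.9;0 0 -0.05 -0.8")

```text
t: 42.95
eef_pos: [0.4441, -0.1037, 0.1365]
tcp_rot: [[-0.045, 0.999, 0.001], [0.999, 0.045, -0.0], [-0.001, 0.001, -1.0]]
contact_force: [-0.1, -0.3, 0.2]
width: 0.0152
grasp_force: 30.0
```

>>> jog_arm(series="0 0 0 -0.6;0 0 0 -0.3;0 0 0 0;0 0 0 0;0 0 0 0;0 0 0 0;0 0 0 0;0 0 0 0;0 0 0 0;0 0 0 0")

```text
t: 44.2
eef_pos: [0.444, -0.1037, 0.1353]
tcp_rot: [[-0.136, 0.991, 0.0], [0.991, 0.136, 0.0], [0.0, 0.0, -1.0]]
contact_force: [0.6, 0.1, -0.2]
width: 0.0153
grasp_force: 30.0
```

```bash
python3 go.py 539.5 437.8 60 7.8
```

```text
t 44.2 pos [ 444.  -103.7  135.3] yaw 7.8 j1,j6 [-21. -29.] w 15.3 gf 30.0 tiltz [ 1.e-04  0.e+00 -1.e+00]
shift units [8.726 2.8   1.256] turn -0.0
```

>>> jog_arm(series="0.2 0.064 0 0;0.35 0.112 0 0;0.5 0.16 0 0;0.55 0.1765 0 0;0.55 0.1765 0 0;0.55 0.1765 0 0;0.55 0.1765 0 0;0.55 0.1765 0 0;0.55 0.1765 0 0;0.55 0.1765 0 0")

```text
t: 45.45
eef_pos: [0.4972, 0.2023, 0.1353]
tcp_rot: [[-0.136, 0.991, -0.0], [0.991, 0.136, 0.0], [0.0, -0.0, -1.0]]
contact_force: [-0.3, 0.5, 0.6]
width: 0.0152
grasp_force: 30.0
```

>>> jog_arm(series="0.55 0.1765 0 0;0.55 0.1765 0 0;0.55 0.1765 0 0;0.55 0.1765 0 0;0.5 0.16 0 0;0.45 0.1445 0 0;0.35 0.112 0 0;0.2 0.064 0 0;0.126 0.042 0 0;0 0 0 0")

```text
t: 46.7
eef_pos: [0.5393, 0.4379, 0.1352]
tcp_rot: [[-0.136, 0.991, -0.0], [0.991, 0.136, -0.0], [-0.0, -0.0, -1.0]]
contact_force: [-0.6, -0.6, -0.4]
width: 0.0152
grasp_force: 30.0
```

>>> jog_arm(series="0 0 0.1 0;0 0 0.25 0;0 0 0.3 0;0 0 0.3 0;0 0 0.2 0;0 0 0.15 0;0 0 0.1 0;0 0 0 0;0 0 0 0;0 0 0 0")

```text
t: 47.95
eef_pos: [0.5396, 0.438, 0.0518]
tcp_rot: [[-0.136, 0.991, 0.001], [0.991, 0.136, 0.001], [0.0, 0.001, -1.0]]
contact_force: [-0.1, -0.3, -0.3]
width: 0.015
grasp_force: 30.0
```

```bash
python3 go.py 539.5 437.8 14.5 7.8; python3 - <<'E'
from h import *
im,d=grab('side','8')
cv2.imwrite('pics/c10.png',cv2.resize(im[90:190,260:400],(800,571),interpolation=cv2.INTER_CUBIC))
E
```

```text
t 47.95 pos [539.6 438.   51.8] yaw 7.8 j1,j6 [34. 26.] w 15.0 gf 30.0 tiltz [ 7.e-04  5.e-04 -1.e+00]
shift units [-0.003 -0.003  0.622] turn -0.0
```

View pics/c10.png

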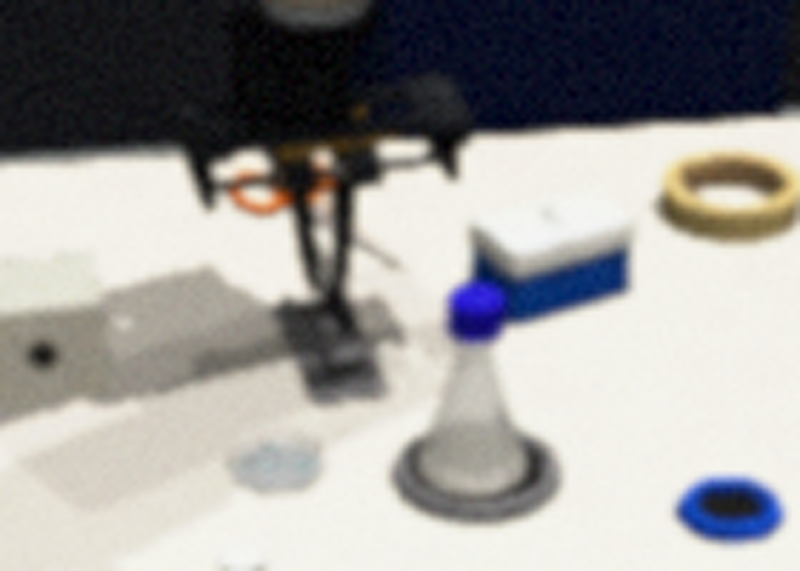

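The marker, dark in the shade at crop (335,340), is held lengthwise over the rest at (335,360). Lower and release.

>>> jog_arm(series="0 0 0.1 0;0 0 0.15 0;0 0 0.15 0;0 0 0.1 0;0 0 0.06 0;0 0 0.04 0;0 0 0.022 0;0 0 0 0;0 0 0 0;0 0 0 0")

```text
t: 49.25
eef_pos: [0.5395, 0.4379, 0.0144]
tcp_rot: [[-0.136, 0.991, 0.0], [0.991, 0.136, 0.0], [0.0, 0.0, -1.0]]
contact_force: [-1.2, -0.5, 4.2]
width: 0.0152
grasp_force: 30.0
```

>>> jog_arm(series="0 0 0 0;0 0 0 0;0 0 0 0;0 0 0 0;0 0 0 0;0 0 0 0;0 0 0 0;0 0 0 0;0 0 0 0;0 0 0 0", hand=-1)

```text
t: 50.5
eef_pos: [0.5394, 0.4378, 0.014]
tcp_rot: [[-0.136, 0.991, 0.0], [0.991, 0.136, 0.0], [0.0, 0.0, -1.0]]
contact_force: [0.2, 0.3, 0.3]
width: 0.0951
grasp_force: 0.0
```

>>> jog_arm(series="0 0 -0.1 0;0 0 -0.25 0;0 0 -0.35 0;0 0 -0.4 0;0 0 -0.4 0;0 0 -0.4 0;0 0 -0.4 0;0 0 -0.2 0;0 0 -0.1 0;0 0 0 0")

```text
t: 51.75
eef_pos: [0.5393, 0.4378, 0.17]
tcp_rot: [[-0.136, 0.991, -0.0], [0.991, 0.136, 0.0], [0.0, -0.0, -1.0]]
contact_force: [0.4, 0.2, -0.0]
width: 0.0949
grasp_force: 0.0
```

```bash
python3 go.py 226 583 170
```

```text
t 51.75 pos [539.3 437.8 170. ] yaw 7.8 j1,j6 [34. 26.] w 94.9 gf 0.0 tiltz [-0.  0. -1.]
shift units [ 3.106e+00 -4.846e+00  1.000e-03] turn
```

>>> jog_arm(series="0.31 -0.48 0 0;0.31 -0.48 0 0;0.31 -0.48 0 0;0.31 -0.48 0 0;0.31 -0.48 0 0;0.31 -0.48 0 0;0.31 -0.48 0 0;0.31 -0.48 0 0;0.31 -0.48 0 0;0 0 0 0")

```text
t: 53.0
eef_pos: [0.2579, 0.569, 0.1692]
tcp_rot: [[-0.138, 0.99, -0.001], [0.99, 0.138, -0.001], [-0.001, -0.001, -1.0]]
contact_force: [0.3, 0.2, -0.3]
width: 0.0952
grasp_force: 0.0
```

```bash
python3 - <<'E'
from m import *
im,d=grab('top','9'); cv2.imwrite('pics/c11.png',cv2.resize(cv2.convertScaleAbs(im[130:290,180:450],alpha=1.3),(800,474),interpolation=cv2.INTER_CUBIC))
E
```

```text
(no output)
```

View pics/c11.png

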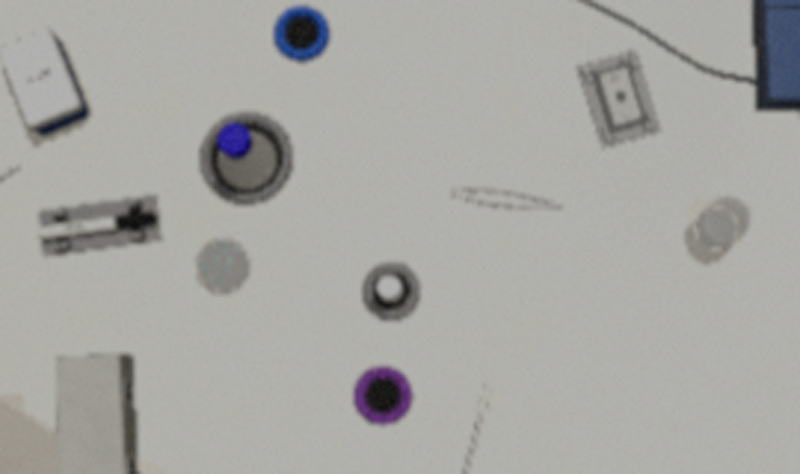

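All four pieces sit in their holders: flask (245,157), vial (390,290), block (620,97), and marker in both notches (100,222). The beaker and petri dish have not moved.

```bash
python3 -c "
from station import ctrl; print(ctrl.hand_in())"
```

```text
the job is handed in; nothing more can be done
None
```

The job is handed in at about 53 s: the flask, vial, block and marker are in their holders in the order asked, the beaker and petri dish are undisturbed, and the gripper is clear.

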